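Clamp a seal stone in the engraver's V-bed

TASK

Gently push the octagonal seal stone along the V-groove until it rests fully against the brass stop, without ramming it. Then tighten the black clamp knob clockwise until you feel it come up snug on the stone, give it one further quarter turn and no more, and let go. Leave the ink jar, chisel, brush pot and standing seal where they are.

Things in the scene. Friction and masses are not known exactly. Their poses are not given: they have to be found in the camera images.
- bed: Wooden engraver's bed fixed to the bench, 260 mm long (its x), 84 mm wide (its y), walls 46 mm high. Origin at the centre of its underside, z up. A 90-degree V-groove runs along x on the centre line, its bottom 25 mm above the bench; +x points to the brass stop. Top of the steel bridge: see bridge.
- bridge (a point): Middle of the top of the dark steel clamp bridge over the groove, on the screw axis, 118 mm above the bench, at bed x = +60 mm. Beam 30 mm along the groove, 112 mm across it, 18 mm thick; posts 14 mm thick, 49 mm either side. Axes as the bed's.
- stop: Brass stop plate, 12 mm thick, 50 mm wide, top 77 mm above the bench, closing the far end of the groove; part of the bed. Same axes as the bed, origin at bench level below its inner face (bed x = +105 mm).
- stop_face (a point): Point on the stop's inner face at the height of the stone's centre line (56 mm above the bench). Axes as the bed's: x points out of the groove into the stop.
- stone: Loose octagonal cream soapstone bar with amber and red bands, 140 mm long, 44 mm across flats, 0.5 to 0.75 kg, lying in the groove flat face up (top 78 mm above the bench). Origin at its middle, 56 mm above the bench, x along it towards the stop. Starts 30 to 75 mm short of the stop. Sliding it takes up to about 10 N. Its upper half stands clear of the groove walls.
- stone_end (a point): Centre of the stone's rear end face (the one away from the stop), where it is pushed. Once home it is 95 mm before the screw axis.
- stone_nose (a point): Centre of the stone's front end face (towards the stop); fully home when this meets stop_face.
- screw: Vertical clamp screw with black knob and rubber foot; sinks 2 mm per rad of clockwise turn (from above). Origin on its axis under the knob's disc, 128 mm above the bench at the start. The foot starts 1.5 to 7 mm above the stone, set by hand: the knob angle where it meets the stone is unknown. A quarter turn (1.57 rad) past snug clamps with about 67 N. Stays where it is left.
- foot_axis (a point): Fixed point on the screw axis at the height of the stone's top, where the foot (32 mm disc, turns with the knob) lands. The knob turns freely (0.06 N m) for 0.7 to 3.5 rad, then the foot meets the stone and the torque jumps by 0.1 to 0.3 N m within 0.2 rad (snug), then climbs about 0.25 N m per rad as the foot's stiff spring is squeezed. Over 100 N crushes the stone.
- knob_grip (a point): Point on the screw axis at the height to grip, 29 mm above the disc's underside; sinks with the screw. The knob is a disc 62 mm in diameter, 8 mm thick, with an upright bar on it 60 mm long, 16 mm thick, its top 44 mm above the disc's underside. Grip the bar across its 16 mm. Axes as the bed's: they do not turn with the knob.
- stem (a joint): Turn of the clamp screw in rad, grows clockwise seen from above; starts between 0 and 0.2. With the knob let go, at 0 its bar lies along the bed's x axis, at angle a it lies at -a from that axis about the vertical (white mark on the end that points to the stop at 0). The knob sits on the screw through a rubber hub that yields 0.25 rad per N m, so the screw lags a little under load.
- inkjar: Closed round white and blue ink-paste jar, 68 mm in diameter, 40 mm high, standing beside the bed. Origin at the centre of its underside. A bystander.
- chisel: Engraving chisel with a round dark handle, 163 mm long, 14 mm thick, lying beside the bed. Origin under the middle. A bystander.
- brushpot: Dark round brush pot, 72 mm in diameter, 100 mm high, origin at the centre of its underside. A bystander.
- seal: Honey-coloured square seal with a round head, 36 mm square, 105 mm high, standing. Origin at the centre of its underside. A bystander.
There are look-alikes about, which are no part of the job. There is more than one size of the stone; the one meant has the size given above.

How it is judged:
On the way:
1. the stone is pushed home against the stop (within 3 mm) before the clamp touches it (x of stone_nose in the frame of stop_face above -0.003 m and contact force between screw and stone below 1 N), for 0.2 s.
At the end, for the whole second after the job is handed in: The stone lies in the groove, its nose within 3 mm of the stop and lined up with the groove within 0.05 rad, at rest, and the clamp foot presses on it with 52 to 80 N (a quarter turn past snug gives about 67 N) (x of stone_nose in the frame of stop_face above -0.003 m and angle between the x axis of stone and the x axis of bed, either way round below 0.05 rad and z of stone_end in the frame of bed below 0.06 m and contact force between screw and stone between 52 and 80 N and linear speed of stone below 0.01 m/s); the robot touches nothing.
It fails at once if the stone is rammed against the stop (over 45 N) (contact force between stone and stop above 45 N).
It fails at once if the clamp is overtightened (over 100 N on the stone) (contact force between screw and stone above 100 N).
It fails at once if the ink jar, chisel, brush pot or standing seal is moved by more than 15 mm (distance of any of inkjar, chisel, brushpot, seal from where it was at the start of the episode above 0.015 m).
It also fails if it takes over 72 s, if anything falls off the work surface, if the arm or the gripper's body presses on something with over 40 N, if the wrist force passes 120 N, or if a joint passes its speed limit or range.

ROBOT

A 7-joint arm with a two-finger parallel gripper is mounted at the origin on the work surface. World frame = base frame: x ahead of the robot, y to its left, z up, the work surface at z = 0. Lengths are in m, angles in rad, forces in N, time in s.
With the tool pointing down it reaches from about 0.4 to 0.85 m from the base axis. Payload 4.5 kg.
Tool frame: the origin (TCP) lies on the centre line of the jaws, within the pads' length; the fingertips stand tip_extent ahead of it and the grasp point (between the pads) lies 11 mm behind it (tip_extent is the distance from the TCP to the fingertips, in m); z points along the fingers, y is the line along which they close (so a half turn about z gives the same grasp; the last joint's range is limited). The gripper opens to 88 mm and grips with 3 to 60 N. Pads are 18 mm wide; open, the fingers measure 123 mm over their backs; the gripper's body (75 mm by 187 mm) begins 45 mm behind the grasp point.
Start: joints at [1.334, 0.689, -0.195, 1.565, 0.157, 0.902, -0.215], TCP at [0.167, -0.602, 0.247] pointing down, gripper open.
Joint ranges: [-3.01, 3.01], [-0.46, 2.08], [-1.47, 1.51], [0.13, 2.56], [-1, 4.14], [0.04, 2.09], [-2.66, 2.66]. Speed limits (rad/s): [2.57, 2.57, 3.14, 3.14, 3.14, 3.14, 3.14].

INTERFACE

Orientations are given as a unit quaternion [w, x, y, z].
In Python, from plant import sense, capture, job_done, tip_extent gives the robot as it stands. The module is installed in compiled form; this text tells all that it offers.
- The arm moves only by the shell command python3 -m crank 'ROWS' [OPENING] [FORCE]. ROWS is JSON, a list of rows, each a list of 2 entries, a list of its own where there are three numbers: the shift along the world's x, y, z in m, then the turn about the world's z in rad. In form: [[[x, y, z], spin], ...]. A call has 1 to 5 rows; each row shifts and turns the commanded pose from where the row before left it; what a row does not reach is not made up. A row lasts 1/12 s, in which the tool goes at most 41.7 mm and 7.16 degrees, less where a joint would pass 70% of its speed; a pose out of reach is approached as far as the arm can. A call with a gripper value outside its range is refused whole. OPENING is the finger opening in m, from 0 to 0.0881, set as the call begins (- or left out, the last holds). The fingers move at their own pace and stop on an object; FORCE is the grip in N (left out, the last holds). Time passes only in rows, so rows that do not move let the fingers close. It gives the time, the measured TCP pose, the force, the opening and the grip force at its end, in the units of the state.
- sense(): the state, without advancing time (a new reading comes with each control period).
- capture(name): name is "scene" or "top" or "wrist"; returns a dict with "color" (480x640x3 uint8, blue, green, red), "range_z" (480x640 float32, m along the optical axis (not along the pixel's ray), 0 where there is no reading), "fx", "fy", "cx", "cy" (pixels), "D" ([k1, k2, p1, p2, k3] as OpenCV has them; the pictures are not rectified), "cam_to_world" (4x4, takes a point from camera to world coordinates). Camera axes: x right, y down, z forward; pixel columns grow to the right and rows downward; lengths in m; the calibration is good to about 2 mm. A picture is of the moment at which its call begins.
- job_done(): hands the job in; it is judged then, once.
The state is a dict: "clock": time; "joint_pos": joint angles; "qd": joint speeds; "joint_efforts": joint torques, N m; "position": TCP position; "tool_rot": TCP orientation; "ft_force": force on the tool from outside, world axes, zero at the start; "moment": the same for the moment, N m; "gripper_width": finger opening in m; "grip_force": force on a finger pad.
Only numpy, scipy, OpenCV 4.12 (cv2) and the standard library are available. Lean on these libraries where they do the work, as an engineer would, in place of code of your own. Each camera call takes 0.05 s, during which the arm holds its last target. There are 200 camera calls.

## Working session

There is one attempt and no reset: what is moved stays moved. The work goes in short steps, Python scripts to look and compute and a shell command to move; the robot and the scene stay as the last step left them, time stands still between calls to the robot, and variables do not carry over. Pictures are saved under pics/ and viewed, at most 10 in all, crops included, and the job is handed in when it is done.

```bash
mkdir -p pics; cat > h.py <<'E'
import cv2,numpy as np
from plant import *
def cap(n):
    c=capture(n); np.savez(f'pics/{n}.npz',**{k:np.array(v) for k,v in c.items()}); return c
def pts(c):
    K=np.array([[c['fx'],0,c['cx']],[0,c['fy'],c['cy']],[0,0,1]],float)
    u,v=np.meshgrid(np.arange(640.),np.arange(480.))
    p=cv2.undistortPoints(np.stack([u,v],-1).reshape(-1,1,2),K,np.array(c['D'],float)).reshape(480,640,2)
    z=c['range_z'][...,None]; P=np.concatenate([p*z,z],-1)
    T=np.array(c['cam_to_world']); return P@T[:3,:3].T+T[:3,3]
E
python3 - <<'E'
from h import *
print(sense(),tip_extent)
for n in('scene','top'):
    c=cap(n);cv2.imwrite(f'pics/{n}.png',c['color']); print(np.round(c['cam_to_world'],3))
E
```

```text
{'clock': 0.0, 'joint_pos': array([ 1.33376622,  0.69000245, -0.19452431,  1.56629948,  0.15727636,
        0.90250694, -0.21512688]), 'qd': array([-1.16984800e-03,  1.43562813e-03, -5.12562136e-05, -1.20413726e-03,
       -6.84060628e-04,  1.73989106e-03, -1.21214213e-03]), 'joint_efforts': array([ 1.24541089e-03, -5.27555037e+01, -1.26687460e+00, -1.53429437e+01,
       -5.26676711e-02,  6.44268395e-03,  1.94760833e-04]), 'position': array([ 0.16701064, -0.6016479 ,  0.24591062]), 'tool_rot': array([-8.96428302e-04,  9.90841909e-01,  1.35023988e-01, -1.75257546e-04]), 'ft_force': array([-0.87112616, -0.29275565, -0.02808466]), 'moment': array([-0.04675515,  0.03048313,  0.02011844]), 'grip_force': 0.0, 'gripper_width': 0.0884825513308775} 0.008
[[ 0.498  0.705 -0.505  1.07 ]
 [ 0.867 -0.396  0.302 -0.315]
 [ 0.012 -0.588 -0.809  0.978]
 [ 0.     0.     0.     1.   ]]
[[-1.000e-03 -9.960e-01  9.400e-02  4.100e-01]
 [-1.000e+00 -0.000e+00 -1.400e-02 -8.000e-03]
 [ 1.400e-02 -9.400e-02 -9.950e-01  1.373e+00]
 [ 0.000e+00  0.000e+00  0.000e+00  1.000e+00]]
```

View pics/top.png

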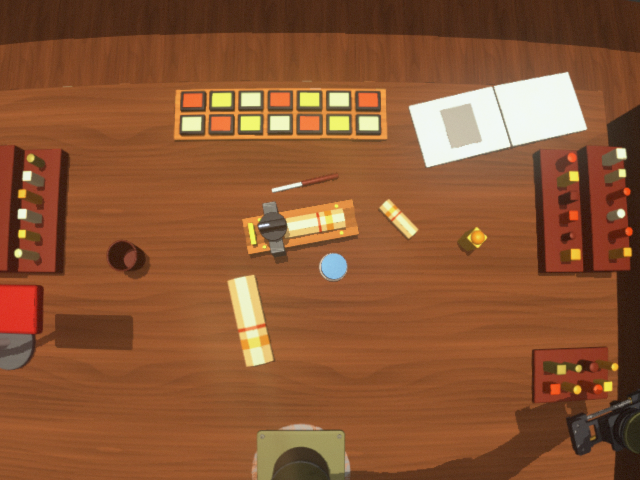

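View pics/scene.png

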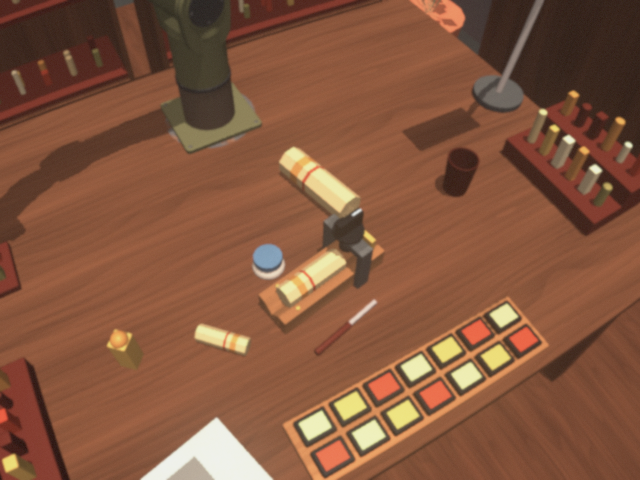

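The top view shows the bed at about (300,228) px, the brass stop at (252,233), the knob and bridge at (272,227), the stone's rear end at (345,218), the jar at (333,267) and the chisel at (305,183). The arm is at lower right. The large and small bars are look-alikes.

```bash
python3 - <<'E'
from h import *
c=dict(np.load('pics/top.npz'));P=pts(c)
for u,v in[(333,267),(305,183),(320,221),(340,219),(252,233),(272,226),(470,240)]:print((u,v),np.round(P[v,u],4))
R=np.zeros((480,640),bool);R[195:258,240:360]=1
def sel(a,b):
    m=R&(P[...,2]>a)&(P[...,2]<b);return P[m][:,:2]
for a,b in[(.03,.055),(.065,.09),(.105,.123),(.125,.14),(.15,.185)]:
    q=sel(a,b)
    if len(q)>10:
        r=cv2.minAreaRect((q*1000).astype(np.float32));print(a,b,len(q),r,q.mean(0))
m=R&(P[...,2]>.074)&(P[...,2]<.083);ys,xs=np.where(m);print(xs.min(),xs.max())
# stone top line
m[:,:290]=0;q=P[m][:,:2];r=cv2.fitLine(q.astype(np.float32),cv2.DIST_HUBER,0,.01,.01).ravel();print(r,np.arctan2(r[1],r[0]))
E
```

```text
(333, 267) [ 0.4859 -0.0752  0.0444]
(305, 183) [ 0.6886 -0.0111  0.0083]
(320, 221) [ 0.5873 -0.0447  0.0795]
(340, 219) [ 0.5926 -0.09    0.074 ]
(252, 233) [0.561  0.1085 0.0713]
(272, 226) [0.5643 0.0581 0.1696]
(470, 240) [ 0.5436 -0.3835  0.0908]
0.03 0.055 2022 ((563.737060546875, -1.5397796630859375), (131.87754821777344, 263.9671936035156), 7.134296417236328) [ 0.57593065 -0.01275823]
0.065 0.09 1189 ((561.9539184570312, 5.383148193359375), (80.34431457519531, 217.85214233398438), 9.55095386505127) [ 0.58166432 -0.01788199]
0.105 0.123 323 ((569.1095581054688, 59.228790283203125), (112.00794982910156, 30.09418487548828), 10.467432975769043) [0.56540716 0.05833695]
0.125 0.14 379 ((569.274658203125, 59.28656005859375), (61.26979446411133, 59.417476654052734), 44.685848236083984) [0.56632909 0.05858426]
0.15 0.185 250 ((568.9507446289062, 59.049461364746094), (16.534320831298828, 59.765811920166016), 10.356693267822266) [0.56802686 0.05888767]
248 344
[ 0.19132403 -0.9815269   0.58658177 -0.03794403] -1.3782854
```

```bash
python3 -m crank '[[[0.022,0.023,-0.002],0.074],[[0.022,0.023,-0.002],0.074],[[0.022,0.023,-0.002],0.074],[[0.022,0.023,-0.002],0.074],[[0.022,0.023,-0.002],0.074]]' 0 20
python3 -m crank '[[[0.022,0.023,-0.002],0.074],[[0.022,0.023,-0.002],0.074],[[0.022,0.023,-0.002],0.074],[[0.022,0.023,-0.002],0.074],[[0.022,0.023,-0.002],0.074]]'
python3 -m crank '[[[0.022,0.023,-0.002],0.074],[[0.022,0.023,-0.002],0.074],[[0.022,0.023,-0.002],0.074],[[0.022,0.023,-0.002],0.074],[[0.022,0.023,-0.002],0.074]]'
python3 -m crank '[[[0.022,0.023,-0.002],0.074],[[0.022,0.023,-0.002],0.074],[[0.022,0.023,-0.002],0.074],[[0.022,0.023,-0.002],0.074],[[0.0,0.0,0],0.077]]'
python3 - <<'E'
from h import *
s=sense();print(s['joint_pos'].round(3),s['tool_rot'].round(4))
c=cap('wrist');cv2.imwrite('pics/w1.png',c['color']);print(np.round(c['cam_to_world'],3))
E
```

```text
clock: 0.52
position: [0.2778, -0.4859, 0.2364]
tool_rot: [-0.0, 0.949, 0.317, -0.0]
ft_force: [-0.5, -0.8, -0.7]
gripper_width: 0.0572
grip_force: 0.0
clock: 0.93
position: [0.3878, -0.3709, 0.2264]
tool_rot: [-0.0, 0.874, 0.486, -0.0]
ft_force: [-0.0, 0.5, 0.7]
gripper_width: 0.0234
grip_force: 0.0
clock: 1.35
position: [0.4978, -0.256, 0.2164]
tool_rot: [-0.0, 0.77, 0.638, -0.0]
ft_force: [0.4, -0.2, 0.1]
gripper_width: 0.0001
grip_force: 0.0
clock: 1.77
position: [0.5896, -0.1571, 0.2087]
tool_rot: [-0.0, 0.635, 0.773, 0.004]
ft_force: [0.6, 0.8, -0.2]
gripper_width: 0.0005
grip_force: 0.0
[ 0.487  0.756 -0.54   1.643  0.47   0.871 -0.043] [-3.000e-04  6.348e-01  7.727e-01  3.800e-03]
[[ 0.981  0.186  0.058  0.577]
 [ 0.195 -0.946 -0.261 -0.091]
 [ 0.006  0.267 -0.964  0.348]
 [ 0.     0.     0.     1.   ]]
```

View pics/w1.png

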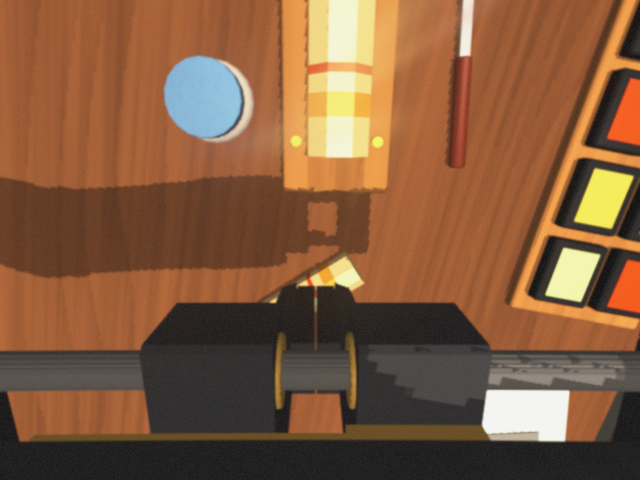

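The wrist view shows the bed's rear edge at row 190 and the stone's rear edge at (338,157). The jar is at (205,97), the chisel at (460,100), and the closed fingers at (315,295).

```bash
python3 - <<'E'
from h import *
c=dict(np.load('pics/wrist.npz'));P=pts(c)
R=np.zeros((480,640),bool);R[0:200,270:400]=1
m=R&(P[...,2]>.074)&(P[...,2]<.085);q=P[m];print(len(q),q.mean(0))
r=cv2.fitLine(q[:,:2].astype(np.float32),cv2.DIST_HUBER,0,.01,.01).ravel();print(r,np.degrees(np.arctan2(r[1],r[0])))
print(cv2.minAreaRect((q[:,:2]*1000).astype(np.float32)))
th=np.radians(100.45);d=np.array([np.cos(th),np.sin(th)]);e=np.array([-d[1],d[0]]);A=np.array([.569,.0591])
x=(q[:,:2]-A)@d;y=(q[:,:2]-A)@e;print('stone s',x.min(),'y',y.min(),y.max())
m=R&(P[...,2]>.036)&(P[...,2]<.056);q=P[m];x=(q[:,:2]-A)@d;y=(q[:,:2]-A)@e;print('bed',x.min(),np.percentile(y,[0,1,99,100]),q[:,2].mean())
s=sense();print('tcp',(s['position'][:2]-A)@d,(s['position'][:2]-A)@e,d,e)
qq=s['tool_rot'];print(2*np.degrees(np.arctan2(qq[2],qq[1])))
E
```

```text
6430 [ 0.58813081 -0.04975411  0.07804964]
[ 0.17966582 -0.9837277   0.58813083 -0.04975411] -79.649704
((588.3516845703125, -51.72884750366211), (31.58751678466797, 97.38916015625), 10.730925559997559)
stone s -0.16121657923997493 y -0.014773947560091009 0.01679272951145147
bed -0.1909226326027477 [-0.04148256 -0.04054568  0.04194815  0.0425963 ] 0.04616124169351947
tcp -0.21949748635202293 0.021941187807508315 [-0.1813774   0.98341356] [-0.98341356 -0.1813774 ]
101.23020371426227
```

```bash
python3 -m crank '[[[0.0078,0.0166,0],-0.013],[[0.0077,0.0167,-0.03],0],[[0,0,-0.03],0],[[0,0,-0.03],0],[[0,0,-0.03],0]]'
python3 -m crank '[[[0,0,-0.0267],0],[[0,0,0],0],[[0,0,0],0],[[-0.00091,0.00492,0],0],[[-0.00091,0.00492,0],0]]'
python3 -m crank '[[[-0.00091,0.00492,0],0],[[-0.00054,0.00295,0],0],[[-0.00054,0.00295,0],0],[[-0.00054,0.00295,0],0],[[-0.00054,0.00295,0],0]]'
```

```text
clock: 2.23
position: [0.5999, -0.133, 0.0874]
tool_rot: [0.0, 0.645, 0.764, -0.001]
ft_force: [0.3, -0.4, -1.5]
gripper_width: 0.0004
grip_force: 0.0
clock: 2.65
position: [0.6001, -0.1224, 0.064]
tool_rot: [0.001, 0.645, 0.764, 0.001]
ft_force: [0.1, 0.5, -0.3]
gripper_width: 0.0006
grip_force: 0.0
clock: 3.07
position: [0.5968, -0.1083, 0.0629]
tool_rot: [0.002, 0.645, 0.764, -0.001]
ft_force: [1.5, -6.4, 2.8]
gripper_width: 0.0004
grip_force: 3.4
```

```bash
for i in 1; do python3 -m crank '[[[-0.0006,0.0038,0],0],[[-0.0006,0.0038,0],0],[[-0.0006,0.0038,0],0],[[-0.0006,0.0038,0],0],[[-0.0006,0.0038,0],0]]'; done
python3 -m crank '[[[-0.0006,0.0038,0],0],[[-0.0006,0.0038,0],0],[[-0.0006,0.0038,0],0],[[-0.0006,0.0038,0],0],[[-0.0006,0.0038,0],0]]'
```

```text
clock: 3.48
position: [0.5935, -0.0907, 0.0629]
tool_rot: [0.003, 0.646, 0.764, -0.002]
ft_force: [1.4, -8.3, 4.6]
gripper_width: 0.0004
grip_force: 3.8
clock: 3.9
position: [0.5902, -0.0723, 0.0628]
tool_rot: [0.003, 0.646, 0.764, -0.002]
ft_force: [-0.7, -7.9, 4.9]
gripper_width: 0.0006
grip_force: 4.2
```

```bash
python3 -m crank '[[[-0.0006,0.0034,0],0],[[-0.0006,0.0034,0],0],[[-0.0006,0.0034,0],0],[[-0.0006,0.0034,0],0],[[-0.0005,0.003,0],0]]'
python3 -m crank '[[[-0.0003,0.0015,0],0],[[-0.0003,0.0015,0],0],[[-0.0003,0.0015,0],0],[[-0.0002,0.001,0],0],[[-0.0002,0.001,0],0]]'
```

```text
clock: 4.32
position: [0.5872, -0.0558, 0.0628]
tool_rot: [0.002, 0.646, 0.763, -0.003]
ft_force: [0.1, -8.8, 5.2]
gripper_width: 0.0007
grip_force: 4.3
clock: 4.73
position: [0.586, -0.0494, 0.0628]
tool_rot: [0.003, 0.646, 0.763, -0.003]
ft_force: [0.5, -8.7, 5.3]
gripper_width: 0.0004
grip_force: 4.3
```

```bash
python3 -m crank '[[[-0.0002,0.001,0],0],[[-0.0001,0.0008,0],0],[[-0.0001,0.0008,0],0]]'
python3 -m crank '[[[-0.0001,0.0006,0],0],[[-0.0001,0.0006,0],0],[[-0.0001,0.0006,0],0]]'
```

```text
clock: 4.98
position: [0.5855, -0.047, 0.0628]
tool_rot: [0.003, 0.646, 0.763, -0.003]
ft_force: [-0.7, -8.9, 5.8]
gripper_width: 0.0006
grip_force: 4.4
clock: 5.23
position: [0.5853, -0.0453, 0.0628]
tool_rot: [0.003, 0.646, 0.763, -0.003]
ft_force: [0.6, -9.3, 6.1]
gripper_width: 0.001
grip_force: 4.4
```

```bash
python3 -m crank '[[[-0.0001,0.0006,0],0],[[-0.0001,0.0006,0],0]]'
python3 -m crank '[[[-0.0001,0.0006,0],0],[[-0.0001,0.0006,0],0]]'
```

```text
clock: 5.4
position: [0.5852, -0.0449, 0.0628]
tool_rot: [0.003, 0.646, 0.763, -0.003]
ft_force: [0.3, -10.3, 5.8]
gripper_width: 0.0006
grip_force: 5.5
clock: 5.57
position: [0.5851, -0.0448, 0.0629]
tool_rot: [0.004, 0.646, 0.763, -0.004]
ft_force: [0.5, -12.6, 5.8]
gripper_width: 0.0004
grip_force: 6.5
```

```bash
python3 -m crank '[[[-0.0001,0.0007,0],0],[[0,0,0],0]]'
python3 -m crank '[[[0.0009,-0.005,0],0],[[0.0027,-0.015,0],0],[[0,0,0.03],0],[[0,0,0.04],0],[[0,0,0.04],0]]' 0.05
python3 -m crank '[[[0,0,0.04],0],[[0,0,0.017],0],[[0,0,0],0],[[0,0,0],0]]'
python3 - <<'E'
from h import *
s=sense();print(s['position'],s['joint_pos'].round(2),s['moment'])
c=cap('wrist');P=pts(c);cv2.imwrite('pics/w2.png',c['color'])
th=np.radians(100.45);d=np.array([np.cos(th),np.sin(th)]);e=np.array([-d[1],d[0]]);A=np.array([.569,.0591])
m=(P[...,2]>.15)&(P[...,2]<.18);x=(P[...,:2]-A)@d;y=(P[...,:2]-A)@e
m&=(np.abs(x)<.05)&(np.abs(y)<.05);print(m.sum(),cv2.minAreaRect((P[m][:,:2]*1000).astype(np.float32)))
m=(P[...,2]>.074)&(P[...,2]<.085)&(abs(y)<.02)&(x<-.03)&(x>-.13);print('rear',x[m].min())
E
```

```text
clock: 5.73
position: [0.5851, -0.0448, 0.0629]
tool_rot: [0.004, 0.646, 0.763, -0.004]
ft_force: [1.4, -13.5, 5.5]
gripper_width: 0.0005
grip_force: 6.5
clock: 6.15
position: [0.5869, -0.0565, 0.1724]
tool_rot: [-0.001, 0.644, 0.765, -0.001]
ft_force: [0.5, -0.4, -0.1]
gripper_width: 0.0316
grip_force: 0.0
clock: 6.48
position: [0.5882, -0.0565, 0.2298]
tool_rot: [0.001, 0.644, 0.765, 0.001]
ft_force: [0.8, 0.6, -0.2]
gripper_width: 0.0502
grip_force: 0.0
[ 0.58821337 -0.05653097  0.2297948 ] [ 0.32  0.7  -0.53  1.68  0.44  0.87 -0.22] [-0.04859046 -0.09879168  0.03052066]
3333 ((570.2072143554688, 49.33538055419922), (15.834630966186523, 42.67762756347656), 10.319632530212402)
rear -0.09603998893233026
```

View pics/w2.png

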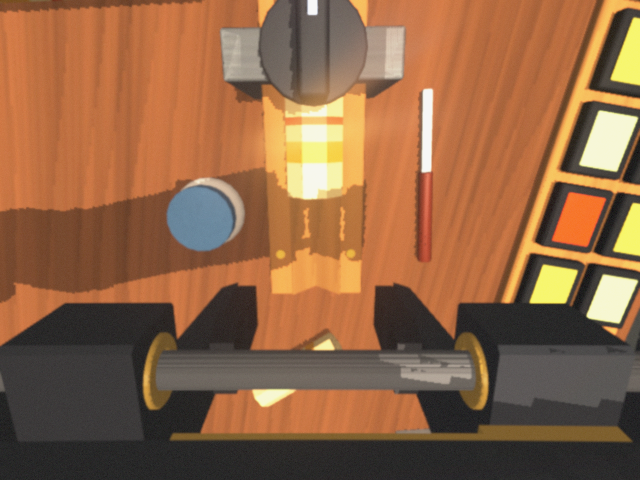

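The picture shows the stone's rear edge at (315,197) and the knob bar along the groove at (312,50). The rear is 96 mm before the screw axis, so the stone is home within about 1 mm. Next I grip the knob bar.

```bash
python3 -m crank '[[[-0.005,0.029,0],0],[[-0.005,0.029,0],0],[[-0.005,0.029,0],0],[[-0.0047,0.0285,0],0],[[0,0,0],0]]'
python3 -m crank '[[[0,0,-0.025],0],[[0,0,-0.025],0],[[0,0,-0.02],0],[[0,0,-0.011],0],[[0,0,0],0]]'
python3 -m crank '[[[0,0,0],0],[[0,0,0],0],[[0,0,0],0],[[0,0,0],0],[[0,0,0],0]]' 0 40
python3 -m crank '[[[0,0,0],0],[[0,0,0],0]]'
python3 -c "
from h import *
s=sense();print(s['moment'],s['joint_pos'].round(2))"
```

```text
clock: 6.95
position: [0.5657, 0.0668, 0.2276]
tool_rot: [-0.003, 0.641, 0.768, 0.001]
ft_force: [0.2, 0.2, -0.0]
gripper_width: 0.0502
grip_force: 0.0
clock: 7.37
position: [0.5663, 0.058, 0.1455]
tool_rot: [-0.002, 0.644, 0.765, -0.002]
ft_force: [0.2, -0.9, 0.2]
gripper_width: 0.0498
grip_force: 0.0
clock: 7.78
position: [0.5684, 0.0586, 0.1481]
tool_rot: [0.0, 0.645, 0.765, 0.0]
ft_force: [0.1, -0.9, 0.9]
gripper_width: 0.0186
grip_force: 0.0
clock: 7.95
position: [0.5674, 0.0584, 0.1481]
tool_rot: [-0.0, 0.645, 0.765, -0.001]
ft_force: [-2.9, -0.3, 2.9]
gripper_width: 0.0157
grip_force: 40.0
[-0.2048607   0.51935468  0.03745771] [ 0.07  0.78 -0.44  1.81  0.51  0.66 -0.5 ]
```

```bash
cat > m.py <<'E'
from h import *
s=sense();q=s['tool_rot'];print('yaw %.3f Mz %.3f z %.4f F %s q7 %.2f'%(2*np.arctan2(q[2],q[1]),s['moment'][2],s['position'][2],s['ft_force'].round(1),s['joint_pos'][6]))
E
python3 -m crank '[[[0,0,-0.0002],-0.1],[[0,0,-0.0002],-0.1],[[0,0,-0.0002],-0.1]]' >/dev/null; python3 m.py
python3 -m crank '[[[0,0,-0.0002],-0.1],[[0,0,-0.0002],-0.1]]' >/dev/null; python3 m.py
python3 -m crank '[[[0,0,-0.0002],-0.1],[[0,0,-0.0002],-0.1]]' >/dev/null; python3 m.py
python3 -m crank '[[[0,0,-0.0002],-0.1],[[0,0,-0.0002],-0.1]]' >/dev/null; python3 m.py
```

```text
yaw 1.436 Mz 0.067 z 0.1476 F [-3.9 -0.6  3.4] q7 -0.72
yaw 1.236 Mz 0.057 z 0.1471 F [-4.7 -0.7  4. ] q7 -0.87
yaw 1.036 Mz 0.061 z 0.1467 F [-4.   1.1  4.4] q7 -1.01
yaw 0.836 Mz 0.049 z 0.1463 F [-5.4 -0.3  4.1] q7 -1.15
```

```bash
python3 -m crank '[[[0,0,-0.0002],-0.1],[[0,0,-0.0002],-0.1]]' >/dev/null; python3 m.py
python3 -m crank '[[[0,0,-0.0002],-0.1],[[0,0,-0.0002],-0.1]]' >/dev/null; python3 m.py
python3 -m crank '[[[0,0,-0.0002],-0.1],[[0,0,-0.0002],-0.1]]' >/dev/null; python3 m.py
```

```text
yaw 0.637 Mz 0.060 z 0.1460 F [-6.  -0.   4.2] q7 -1.28
yaw 0.437 Mz 0.036 z 0.1455 F [-5.4  0.1  4.1] q7 -1.42
yaw 0.237 Mz 0.105 z 0.1452 F [-5.2 -0.1  7. ] q7 -1.55
```

```bash
for k in 1; do python3 -m crank '[[[0,0,-0.0001],-0.05],[[0,0,-0.0001],-0.05]]' >/dev/null; python3 m.py; done
python3 -m crank '[[[0,0,-0.0001],-0.05],[[0,0,-0.0001],-0.05]]' >/dev/null; python3 m.py
python3 -m crank '[[[0,0,-0.0001],-0.05],[[0,0,-0.0001],-0.05]]' >/dev/null; python3 m.py
```

```text
yaw 0.140 Mz 0.234 z 0.1452 F [-5.4  0.8  7.5] q7 -1.62
yaw 0.040 Mz 0.212 z 0.1451 F [-5.9  0.2  7.3] q7 -1.68
yaw -0.060 Mz 0.220 z 0.1449 F [-5.1  0.8  7.2] q7 -1.75
```

```bash
python3 -m crank '[[[0,0,0],0],[[0,0,0],0],[[0,0,0],0],[[0,0,0],0],[[0,0,0],0]]' 0.05
python3 -m crank '[[[0,0,0.02],0],[[0,0,0.02],0],[[0,0,0.02],0.1],[[0,0,0],0.12],[[0,0,0],0.12]]' >/dev/null
python3 -m crank '[[[0,0,0],0.12],[[0,0,0],0.12],[[0,0,0],0.12],[[0,0,0],0.12],[[0,0,0],0.12]]' >/dev/null
python3 -m crank '[[[0,0,0],0.12],[[0,0,0],0.12],[[0,0,0],0.12],[[0,0,0],0.12],[[0,0,0],0.12]]' >/dev/null
python3 -m crank '[[[0,0,0],0.12],[[0,0,0],0.12],[[0,0,0],0.12],[[0,0,0],0.12],[[0,0,0],0.12]]' >/dev/null
python3 -m crank '[[[0,0,0],0.12],[[0,0,0],0.12],[[0,0,0],0.12],[[0,0,0],0.12],[[0,0,0],0.12]]' >/dev/null
python3 -m crank '[[[0,0,0],0.12],[[0,0,0],0.12],[[0,0,0],0.12],[[0,0,0],0.042],[[0,0,0],0]]'; python3 m.py
```

```text
clock: 10.12
position: [0.5686, 0.0587, 0.1444]
tool_rot: [-0.0, 1.0, -0.029, 0.0]
ft_force: [0.7, -0.0, -0.8]
gripper_width: 0.0467
grip_force: 0.0
clock: 12.62
position: [0.5684, 0.0582, 0.2041]
tool_rot: [-0.0, 0.029, 1.0, 0.0]
ft_force: [0.4, 0.6, -0.5]
gripper_width: 0.0497
grip_force: 0.0
yaw 3.083 Mz 0.033 z 0.2041 F [ 0.4  0.6 -0.5] q7 0.65
```

```bash
python3 -m crank '[[[0,0,-0.025],0],[[0,0,-0.02],0],[[0,0,-0.0145],0],[[0,0,0],0],[[0,0,0],0]]' >/dev/null
python3 -m crank '[[[0,0,0],0],[[0,0,0],0],[[0,0,0],0],[[0,0,0],0],[[0,0,0],0]]' 0 50 >/dev/null
python3 -m crank '[[[0,0,0],0],[[0,0,0],0],[[0,0,0],0]]'; python3 m.py
python3 -m crank '[[[0,0,-0.0002],-0.1],[[0,0,-0.0002],-0.1]]' >/dev/null; python3 m.py
python3 -m crank '[[[0,0,-0.0002],-0.1],[[0,0,-0.0002],-0.1]]' >/dev/null; python3 m.py
python3 -m crank '[[[0,0,-0.0002],-0.1],[[0,0,-0.0002],-0.1]]' >/dev/null; python3 m.py
```

```text
clock: 13.7
position: [0.5686, 0.0591, 0.1454]
tool_rot: [0.0, 0.029, 1.0, 0.0]
ft_force: [0.2, 0.2, 2.9]
gripper_width: 0.0159
grip_force: 49.0
yaw 3.083 Mz 0.124 z 0.1454 F [0.2 0.2 2.9] q7 0.58
yaw 2.879 Mz 0.309 z 0.1451 F [-1.1 -0.1  4.3] q7 0.41
yaw 2.679 Mz 0.370 z 0.1447 F [-1.9 -1.4  4.5] q7 0.24
yaw 2.479 Mz 0.383 z 0.1444 F [-2.1 -0.9  6.1] q7 0.08
```

```bash
python3 -m crank '[[[0,0,-0.0002],-0.1],[[0,0,-0.0002],-0.1]]' >/dev/null; python3 m.py
python3 -m crank '[[[0,0,-0.0002],-0.1],[[0,0,-0.0002],-0.1]]' >/dev/null; python3 m.py
python3 -m crank '[[[0,0,-0.0002],-0.1],[[0,0,-0.0002],-0.1]]' >/dev/null; python3 m.py
python3 -m crank '[[[0,0,0],0],[[0,0,0],0]]' >/dev/null; python3 m.py
```

```text
yaw 2.279 Mz 0.465 z 0.1440 F [-1.7 -1.9  6.6] q7 -0.07
yaw 2.079 Mz 0.448 z 0.1437 F [-2.5 -2.2  8.3] q7 -0.23
yaw 1.879 Mz 0.485 z 0.1433 F [-2.2 -1.2  8.1] q7 -0.38
yaw 1.884 Mz 0.453 z 0.1433 F [-2.9 -1.9  8.3] q7 -0.38
```

```bash
python3 -m crank '[[[0,0,-0.0002],-0.1],[[0,0,-0.0002],-0.12],[[0,0,0],0],[[0,0,0],0]]' >/dev/null; python3 m.py
python3 -m crank '[[[0,0,0],0],[[0,0,0],0],[[0,0,0],0],[[0,0,0],0],[[0,0,0],0]]' 0.05 >/dev/null
python3 -m crank '[[[0,0,0.02],0],[[0,0,0.03],0],[[0,0,0.04],0],[[0.0,-0.04,0.01],0],[[0,-0.04,0],0]]' >/dev/null
python3 -m crank '[[[0,-0.03,0],0],[[0,0,0],0],[[0,0,0],0]]'
python3 - <<'E'
from h import *
c=cap('wrist');P=pts(c);cv2.imwrite('pics/w3.png',c['color'])
A=np.array([.5685,.059]);r=np.linalg.norm(P[...,:2]-A,axis=-1)
m=(P[...,2]>.145)&(P[...,2]<.18)&(r<.04);print(m.sum(),cv2.minAreaRect((P[m][:,:2]*1000).astype(np.float32)),np.median(P[m][:,2]))
E
```

```text
yaw 1.664 Mz 0.437 z 0.1429 F [-3.2 -2.   9.4] q7 -0.54
clock: 16.28
position: [0.5681, -0.0539, 0.2418]
tool_rot: [0.0, 0.676, 0.737, -0.0]
ft_force: [-1.0, 0.6, -0.0]
gripper_width: 0.0501
grip_force: 0.0
3567 ((569.1458740234375, 56.367942810058594), (16.086145401000977, 56.76093292236328), 16.980308532714844) 0.16661249991657157
```

View pics/w3.png

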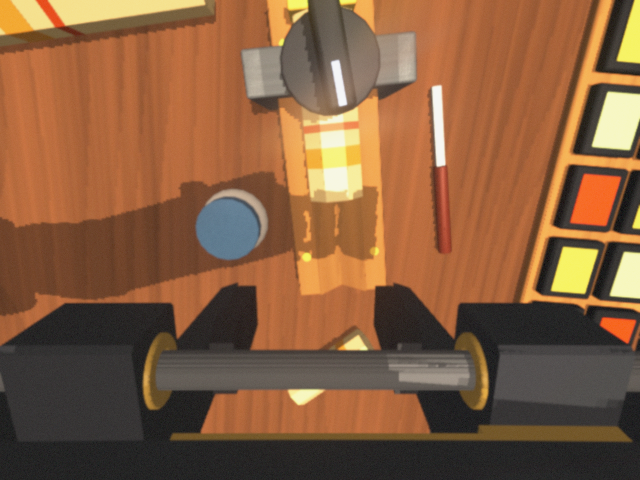

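The picture shows the knob's white mark at (340,82), the stone's rear at (335,198), and the jar and chisel not moved. The released bar is at about 3.03 rad. Contact was near 1.48 rad, so the clamp is about 1.55 rad past snug, and I'm handing in.

```bash
python3 -c "
from plant import job_done
print(job_done())"
```

```text
the job is handed in; nothing more can be done
None
```

I pushed the stone home against the stop (within about 1 mm, about 14 N peak push), tightened the clamp about 1.55 rad past snug by my estimate, and let go. I handed the job in at about 16 s; the actual clamp force can't be read directly and the judge returned no verdict.

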